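# Load the lamp station, lock its collar and set the recessed dial

### The arm

A 6-joint arm with a two-finger parallel gripper is mounted at the origin on a cart in front of the work surface, level with it; the furniture and walls round the work are solid. World frame = base frame: x ahead of the robot, y to its left, z up, the work surface at z = 0. Lengths are in m, angles in rad, forces in N, time in s.
With the tool pointing down it reaches from about 0.35 to 0.775 m from the base axis. Payload 7.3 kg.
Tool frame: the origin (TCP) lies at the centre of the arm's flange, where the gripper is bolted on; the fingertips stand 178 mm ahead of it and the grasp point (between the pads) lies 159 mm ahead of it; z points along the fingers, y is the line along which they close (so a half turn about z gives the same grasp; the last joint's range is limited). The gripper opens to 92 mm and grips with 3 to 60 N. Pads are 19 mm wide; open, the fingers measure 130 mm over their backs; the gripper's body (75 mm by 190 mm) begins 47 mm behind the grasp point.
Start: joints at [0.96, 0.342, 1.524, -0, 1.275, -0.146], TCP at [0.235, 0.469, 0.405] pointing down, gripper open.
Joint ranges: [-2.53, 2.53], [-0.77, 2.02], [0.04, 2.7], [-1, 4.14], [0.28, 2.66], [-3.11, 3.11]. Speed limits (rad/s): [2.57, 2.57, 3.14, 3.14, 3.14, 3.14].

### API

Orientations are given as [roll, pitch, yaw] about the fixed x, y, z axes, in that order (R = Rz(yaw) Ry(pitch) Rx(roll)).
In Python, from cell import telemetry, vision, ticket gives the robot as it stands.
- The arm moves only by the shell command python3 -m crank 'ROWS' [FORCE]. ROWS is JSON, a list of rows, each a list of 5 numbers: the gripper command: -1 is shut, 1 is fully open, values between are in proportion, then the shift along the tool's x, y, z in mm, then the turn about the tool's z in rad. In form: [[fingers, dx, dy, dz, roll], ...]. A call has 1 to 12 rows; each row is the pose to reach, as a shift and turn from the pose commanded when the call began, along the tool's axes at that moment; what a row does not reach only later rows make up. A row lasts 1/12 s, in which the tool goes at most 41.7 mm and 7.16 degrees, less where a joint would pass 70% of its speed; a pose out of reach is approached as far as the arm can. A call with a gripper value outside its range is refused whole. The fingers move at their own pace and stop on an object; FORCE is the grip in N (left out, the last holds). Time passes only in rows, so rows that repeat a pose let the fingers close. It gives the time, the measured TCP pose, the force, the opening and the grip force at its end, in the units of the state.
- telemetry.observe(): the state, without advancing time (a new reading comes with each control period).
- vision.read_camera(name): name is "side" or "top"; returns (picture, depth): 480x640x3 uint8, red, green, blue; 480x640 float32, m along the optical axis (not along the pixel's ray), 0 where there is no reading.
- vision.get_calibration(name): a dict with "camera_matrix" (3x3 intrinsics, pixels), "dist" ([k1, k2, p1, p2, k3] as OpenCV has them; the pictures are not rectified), "rvec" (rotation vector, rad) and "tvec" (3), from world to camera coordinates, as OpenCV has them. Camera axes: x right, y down, z forward; pixel columns grow to the right and rows downward; lengths in m; the calibration is good to about 2 mm. A picture is of the moment at which its call begins. get_calibration takes no time and is no camera call.
- ticket.hand_in(): hands the job in; it is judged then, once.
The state is a dict: "time": time; "qpos": joint angles; "qvel": joint speeds; "joint_efforts": joint torques, N m; "tool_pos": TCP position; "tool_rot": TCP orientation; "contact_force": force on the tool from outside, world axes, zero at the start; "torque": the same for the moment, N m; "opening": finger opening in m; "grip_force": force on a finger pad.
Only numpy, scipy, OpenCV 4.12 (cv2) and the standard library are available. Lean on these libraries where they do the work, as an engineer would, in place of code of your own. Each camera call takes 0.05 s, during which the arm holds its last target. There are 200 camera calls.

### The job

Load the curing lamp station: turn the lock collar on top of the bridge back to its open mark (round dot), pull the tray right out, and take the two or three aluminium blanks that lie on the near part of the table to the right of the station and lay each flat in a bay of its own. Then push the tray fully home, turn the collar clockwise to its locked mark (bar), and last turn the recessed dial to the long mark. Move the tray only while the collar is open, and do not knock over the two vials.

Things in the scene. Friction and masses are not known exactly. Their poses are not given: they have to be found in the camera images.
- station: grey lamp station, fixed; origin on the table under the bridge's centre; x points away from the robot into the bridge, y left, z up; turned by up to about 0.15 rad. Base plate 255 x 250 x 12 mm (x -185 to +70 mm). The bridge over it is 100 mm deep (x -50 to +50) and 250 mm wide, underside 42 mm and top 66 mm above the table. The control pod stands at its front right corner.
- tray (a joint): slide of the aluminium tray under the bridge, m: 0 = fully home (end stop), grows along the station's -x, towards the robot, as it is pulled; 0.12 = fully out (end stop), the bays then centred 120 mm in front of the bridge's centre. Starts home. Friction about 2.5 N, stays where left. It has three bays side by side, for one blank each.
- tray_handle (a point): middle of the top of the tray's upright handle, a black block 12 mm thick along the station's x, 60 mm wide along y and 40 mm high, its top 62 mm above the table; it stands on a flat tongue, 100 mm in front of the middle of the tray. With the tray home, 44 mm are free between it and the bridge.
- bay0 (a point): centre of the floor of the right bay (moves with the tray; axes as the station's)
- bay1 (a point): centre of the floor of the middle bay (moves with the tray; axes as the station's), 22 mm above the table. Each bay is 124 mm along x and 68 mm along y; the rims and the two fences between the bays are 5 mm high and 3 mm thick; the bays' centres are 72 mm apart along y.
- bay2 (a point): centre of the floor of the left bay (moves with the tray; axes as the station's)
- collar (a joint): turn of the black knurled lock collar, rad: 0 = open, its pointer at the round dot (end stop); grows clockwise seen from above; 1.2 = locked, its pointer at the bar that faces the robot (end stop). Starts at or near locked. Friction about 0.12 N m, stays where left.
- collar_top (a point): centre of the collar's top, on its vertical axis, 91.5 mm above the table. The collar is a ring of 56 mm outer diameter and 24 mm height on the middle of the bridge, round a fixed steel stud that stands 2.5 mm higher; grip it across its diameter. At its foot, up to 74 mm above the table, a small pointer lug reaches 37 mm from the axis.
- dial (a joint): turn of the recessed dial, rad: grows clockwise seen from above, 0 to 2.6; 2.0 = its white pointer line at the long mark, which is on the pod's top on the far side of the well. Starts between 0.1 and 0.9. Friction about 0.04 N m, stays where left. The bar's direction, axis to pointer end, is the station's x axis turned by (2.0 - dial) rad counter-clockwise seen from above.
- dial_top (a point): centre of the top of the dial's grip bar, on its vertical axis, 55 mm above the table. The bar is 36 mm long, 10 mm thick and 18 mm high, on a disc of 40 mm diameter and 6 mm thickness. It stands in a round well, 89 mm across and 30 mm deep, in the top of the control pod, 112 x 112 mm and 60 mm high; the bar's top is 5 mm below the pod's top.
- blank_a: bare turned aluminium disc, 60 mm diameter, 8 mm thick, small centre hole, lying flat; origin at the centre of its underside, z up. May be absent
- blank_b: bare turned aluminium disc, 50 mm diameter, 12 mm thick, small centre hole, lying flat; origin at the centre of its underside, z up. May be absent
- blank_c: bare turned aluminium disc, 58 mm diameter, 10 mm thick, small centre hole, lying flat; origin at the centre of its underside, z up. May be absent
- blank_r: bare turned aluminium disc, 55 mm diameter, 14 mm thick, small centre hole, lying flat; origin at the centre of its underside, z up. May be absent
- vial_tall: brown capped vial, 31 mm diameter, 76 mm high, standing; not to be knocked over; origin at its foot
- vial_short: brown capped vial, 25 mm diameter, 70 mm high, standing; not to be knocked over; origin at its foot
- vacuum_press: black heat press behind the blanks, fixed furniture, always in the same place: its front stands at world x = 0.605, from y = -0.36 to +0.05, and is 123 mm high; keep the gripper's body clear of it. Its origin lies on the table about 185 mm behind its front
- dish: shallow clear open dish, a bystander, 55 mm diameter, 13 mm high; origin at the centre of its underside
- tape_roll: roll of black tape lying flat, a bystander, 55 mm diameter, 19 mm high; origin at the centre of its underside
Things that resemble listed ones, but are neither listed nor needed, are in the scene too. What is shaped like the blank_b but green or red is not meant. Leave any turquoise look-alike of the blank_a alone.

How it is judged:
By the outcome, as a careful person would: the job done as asked, in the order asked, and still so for the second after the job is handed in, with the robot touching nothing.
Of blank_a, blank_b, blank_c, blank_r only 2 to 3 are there at a start; the rules pass over those that are not, and their reading is None.
At some moment in a run one of blank_a, blank_b, blank_c, blank_r may be knocked a few centimetres aside while the robot is not near it.
Once in a run the grip may slacken for a moment while it holds something.
It also fails if it takes over 210 s, if anything falls off the work surface, if the arm or the gripper's body presses on something with over 40 N, if the wrist force passes 120 N, or if a joint passes its speed limit or range.

## Working session

There is one attempt and no reset: what is moved stays moved. The work goes in short steps, Python scripts to look and compute and a shell command to move; the robot and the scene stay as the last step left them, time stands still between calls to the robot, and variables do not carry over. Pictures are saved under pics/ and viewed, at most 14 in all, crops included, and the job is handed in when it is done.

```bash
mkdir -p pics; ls
cat > h.py <<'E'
import numpy as np, cv2
from cell import telemetry, vision, ticket
from scipy.spatial.transform import Rotation as R
def snap(name):
    im,d=vision.read_camera(name); return im[:,:,::-1].copy(),d
def ray(name,uv):
    c=vision.get_calibration(name); K=np.array(c["camera_matrix"]);
    Rm=cv2.Rodrigues(np.array(c["rvec"],float))[0]; t=np.array(c["tvec"],float).ravel()
    p=cv2.undistortPoints(np.array(uv,float).reshape(-1,1,2),K,np.array(c["dist"],float)).reshape(-1,2)
    d=np.c_[p,np.ones(len(p))]@Rm
    return -Rm.T@t,d
def onz(name,uv,z):
    o,d=ray(name,uv); return o+d*((z-o[2])/d[:,2])[:,None]
def proj(name,P):
    c=vision.get_calibration(name)
    return cv2.projectPoints(np.array(P,float).reshape(-1,1,3),np.array(c["rvec"],float),np.array(c["tvec"],float),np.array(c["camera_matrix"]),np.array(c["dist"],float))[0].reshape(-1,2)
def state():
    s=telemetry.observe(); print({k:np.round(s[k],4).tolist() for k in ("time","qpos","tool_pos","tool_rot","contact_force","opening","grip_force")}); return s
E
python3 - <<'E'
from h import *
state()
for n in("top","side"):
    im,d=snap(n); cv2.imwrite(f"pics/{n}0.png",im); np.save(f"pics/{n}0.npy",d)
    c=vision.get_calibration(n); print(n,ray(n,[[320,240]]))
E
```

```text
pics
{'time': 0.0, 'qpos': [0.96, 0.3427, 1.525, -0.0, 1.2754, -0.146], 'tool_pos': [0.2352, 0.4692, 0.404], 'tool_rot': [-3.14, -0.0002, 2.6768], 'contact_force': [0.5066, 0.0536, 0.1542], 'opening': 0.0913, 'grip_force': 0.0}
top (array([ 0.43065832, -0.10678273,  1.30942912]), array([[ 0.13054138, -0.01191457, -0.99153875]]))
side (array([ 0.49252244, -1.07779949,  0.62425581]), array([[ 0.07879362,  0.87650678, -0.47495053]]))
```

View pics/top0.png

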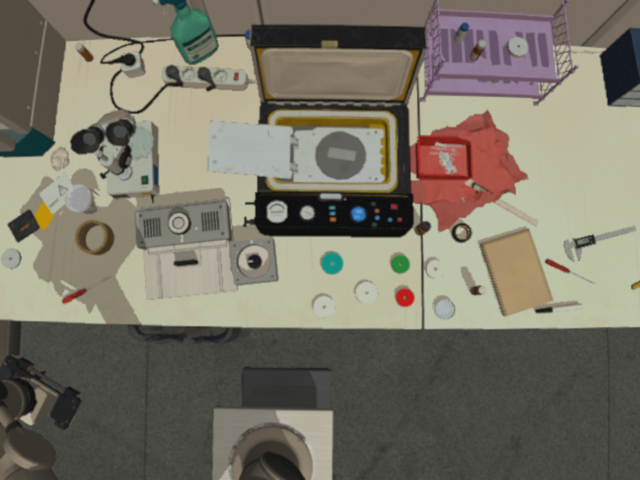

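View pics/side0.png

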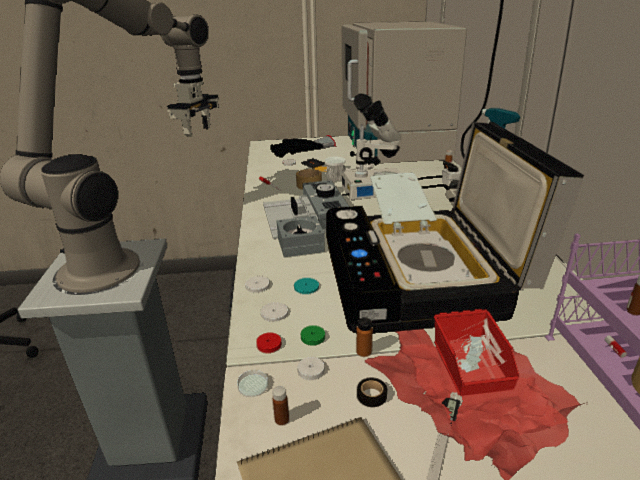

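The top view shows the station near (185,240), with the collar at (179,223), handle at (187,258) and dial at (254,261). White blanks lie at (323,305), (366,292) and (434,267), and the dish is at (444,308). I'll zoom in.

Run:
```python
from h import *
im=cv2.imread("pics/top0.png")
a=cv2.resize(im[195:305,130:285],None,fx=5,fy=5,interpolation=cv2.INTER_CUBIC)
cv2.imwrite("pics/st0.png",a)
d=np.load("pics/top0.npy")
# whitish/grey discs
g=cv2.cvtColor(im,cv2.COLOR_BGR2HSV)
for (u,v) in [(323,305),(366,292),(434,267),(444,308),(332,263),(400,263),(405,297)]:
    print((u,v),im[v+5,u],im[v,u+6],"h",np.round(onz("top",[[u,v]],0.01),3), end=' ')
    o,r=ray("top",[[u,v+6]]); c=vision.get_calibration("top"); 
    Rm=cv2.Rodrigues(np.array(c["rvec"],float))[0]
    print("z",np.round(o+r[0]*d[v+6,u],3), np.round(o+ray("top",[[u,v+22]])[1][0]*d[min(v+22,479),u],3))
```

```text
(323, 305) [175 194 187] [177 194 187] h [[ 0.427 -0.132  0.01 ]] z [ 0.411 -0.132  0.013] [ 0.368 -0.133 -0.001]
(366, 292) [178 194 187] [179 194 188] h [[ 0.463 -0.247  0.01 ]] z [ 0.447 -0.247  0.009] [ 0.404 -0.248  0.004]
(434, 267) [169 190 187] [175 194 188] h [[ 0.532 -0.432  0.01 ]] z [ 0.515 -0.431  0.014] [ 0.473 -0.434 -0.   ]
(444, 308) [179 179 170] [173 172 166] h [[ 0.422 -0.458  0.01 ]] z [ 0.405 -0.461 -0.002] [ 0.324 -0.66  -0.744]
(332, 263) [131 144  20] [130 144  17] h [[ 0.54  -0.155  0.01 ]] z [ 0.524 -0.156  0.006] [ 0.481 -0.156 -0.002]
(400, 263) [ 56 131  39] [ 57 130  40] h [[ 0.542 -0.339  0.01 ]] z [ 0.525 -0.338  0.014] [ 0.483 -0.34   0.003]
(405, 297) [ 23  28 187] [ 23  28 186] h [[ 0.45  -0.352  0.01 ]] z [ 0.434 -0.351  0.015] [ 0.391 -0.354 -0.001]
```

View pics/st0.png

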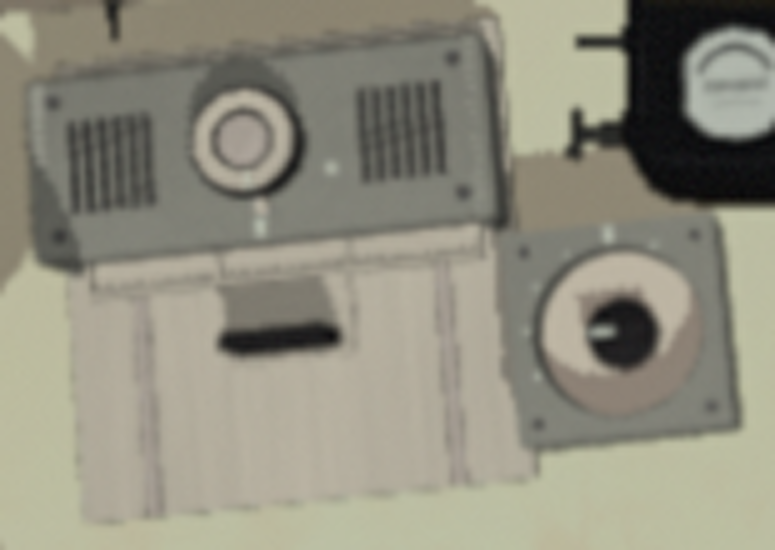

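```bash
cat >> h.py <<'E'
def cloud(name,d):
    v,u=np.mgrid[0:480,0:640]; uv=np.c_[u.ravel(),v.ravel()]
    o,r=ray(name,uv)   # z-component along optic axis is 1
    return (o+r*d.ravel()[:,None]).reshape(480,640,3)
E
python3 - <<'E'
from h import *
im=cv2.imread("pics/top0.png"); d=np.load("pics/top0.npy"); P=cloud("top",d); Z=P[...,2]
def box(m,r): 
    k=np.zeros_like(m); k[r[2]:r[3],r[0]:r[1]]=1; return m&k
def rect(m,z,t):
    m=cv2.morphologyEx(m.astype(np.uint8),cv2.MORPH_OPEN,np.ones((3,3)))
    c=max(cv2.findContours(m,0,cv2.CHAIN_APPROX_NONE)[0],key=cv2.contourArea)
    w=onz("top",c.reshape(-1,2),z); r=cv2.minAreaRect((w[:,:2]*1000).astype(np.float32)); print(t,r,'circ',cv2.minEnclosingCircle((w[:,:2]*1000).astype(np.float32)), 'medz',np.median(Z[m>0]))
    return c
rect(box((Z>.055)&(Z<.078),(130,238,195,270)),.066,'bridge')
rect(box((Z>.05)&(Z<.07),(229,285,230,290)),.06,'pod')
rect(box((Z>.083)&(Z<.1),(160,200,200,245)),.0915,'collar')
# well: depth low inside pod
m=box((Z<.045),(236,272,240,283)); rect(m,.06,'well')
g=cv2.cvtColor(im,cv2.COLOR_BGR2HSV)
m=box((im.max(2)<50),(170,205,245,270)); rect(m,.062,'handle')
m=box((im.max(2)<60),(240,270,250,275)); rect(m,.036,'dialdisc')
for n,(u,v),z in[('1',(323,305),.012),('2',(366,292),.009),('3',(434,267),.013),('dish',(444,308),.01)]:
    # saturation lower than table (table yellowish)
    s=g[...,1].astype(int); 
    m=box(s<35,(u-20,u+20,v-20,min(v+20,325))); 
    print(s[v+5,u],s[v,u+6],s[v+18,u],s[v,u-18]); rect(m,z,n)
E
```

```text
bridge ((631.4090576171875, 242.5384521484375), (101.93502807617188, 248.5779571533203), 7.020719051361084) circ ((630.0498046875, 243.10987854003906), 132.11544799804688) medz 0.06519879076174862
pod ((538.7763061523438, 50.99879837036133), (112.85147857666016, 113.28055572509766), 6.7976179122924805) circ ((538.2882080078125, 51.99015808105469), 78.31837463378906) medz 0.05937747295703322
collar ((631.94091796875, 243.77049255371094), (55.340389251708984, 55.24528884887695), 2.785787582397461) circ ((631.3839111328125, 243.4746551513672), 29.9394474029541) medz 0.09098651193674856
well ((538.2111206054688, 49.057918548583984), (83.3999252319336, 83.63526916503906), 0.8536445498466492) circ ((538.3772583007812, 50.26678466796875), 43.64525604248047) medz 0.031226000649324126
handle ((531.7535400390625, 228.4561004638672), (8.99067497253418, 50.78632736206055), 7.148066997528076) circ ((531.3175659179688, 228.40142822265625), 25.420000076293945) medz 0.060786848705278285
dialdisc ((540.130615234375, 50.612510681152344), (31.991317749023438, 29.24806022644043), 1.4805206060409546) cir
[... 225 characters left out ...]
 -134.47386169433594), 30.415504455566406) medz 0.009496215462484248
21 20 40 41
2 ((462.91583251953125, -247.24729919433594), (58.796836853027344, 59.2385139465332), 0.5394546985626221) circ ((462.1934509277344, -247.8133544921875), 31.30195426940918) medz 0.007493609434948922
28 25 34 40
3 ((533.5888061523438, -442.4691162109375), (82.32142639160156, 107.80744171142578), 88.74044036865234) circ ((534.46240234375, -445.3815612792969), 65.34445190429688) medz 0.0011154545920256664
13 10 34 33
dish ((427.1672058105469, -456.86773681640625), (96.50405883789062, 108.16851043701172), 0.1267930418252945) circ ((428.49005126953125, -456.86480712890625), 71.60635375976562) medz 0.000982781893603013
```

Run:
```python
from h import *
im=cv2.imread("pics/top0.png"); d=np.load("pics/top0.npy"); P=cloud("top",d); Z=P[...,2]
g=cv2.cvtColor(im,cv2.COLOR_BGR2HSV); s=g[...,1]
for n,(u,v),z in[('1',(323,305),.012),('2',(366,292),.009),('3',(434,267),.012)]:
  for th in (28,31,33):
    m=np.zeros((480,640),np.uint8); m[v-17:v+17,u-13:u+13]=(s[v-17:v+17,u-13:u+13]<th)
    m=cv2.morphologyEx(m,cv2.MORPH_OPEN,np.ones((3,3))); c=max(cv2.findContours(m,0,1)[0],key=cv2.contourArea).reshape(-1,2)
    w=onz("top",c,z)[:,:2]*1000; print(n,th,cv2.fitEllipse(w.astype(np.float32)),'z90',np.percentile(Z[m>0],[30,50,80]), 'tab',np.median(Z[v-25:v-17,u-5:u+5]))
for n,(a,b,c,e),lo,hi in[('vial1',(412,430,215,240),.06,.09),('vial2',(465,490,265,300),.055,.09),('bar',(240,270,250,275),.047,.062),('tape',(448,475,220,245),.013,.03)]:
    k=P[c:e,a:b].reshape(-1,3); k=k[(k[:,2]>lo)&(k[:,2]<hi)]; print(n,len(k),k.mean(0),np.ptp(k,0))
    if n=='bar': w=np.linalg.svd(k[:,:2]-k[:,:2].mean(0))[2][0]; print('ang',np.arctan2(w[1],w[0]))
m=np.zeros((480,640),np.uint8); m[250:275,240:270]=(im[250:275,240:270].min(2)>90)&(Z[250:275,240:270]>.045); ys,xs=np.nonzero(m); print('white',onz("top",np.c_[xs,ys],.055).mean(0) if len(xs) else 0,len(xs))
i2=cv2.imread("pics/side0.png"); a=cv2.resize(i2[170:265,255:345],None,fx=6,fy=6,interpolation=2); cv2.imwrite("pics/sst0.png",a)
```

```text
1 28 ((424.0740966796875, -133.3857421875), (54.70248031616211, 55.537437438964844), 129.33412170410156) z90 [0.00777431 0.00962319 0.01168531] tab -0.00048802454898311254
1 31 ((423.6423034667969, -133.8226318359375), (56.05621337890625, 57.06553649902344), 52.21685028076172) z90 [0.00777431 0.00962319 0.01166431] tab -0.00048802454898311254
1 33 ((423.26007080078125, -133.9453582763672), (57.2099494934082, 57.4722785949707), 77.9559326171875) z90 [0.00772646 0.00958436 0.01165135] tab -0.00048802454898311254
2 28 ((462.8479309082031, -246.8118896484375), (54.25505447387695, 56.39887619018555), 15.086860656738281) z90 [0.00638435 0.00787124 0.01019673] tab 0.00016352702319866186
2 31 ((462.4685974121094, -246.73948669433594), (56.89974594116211, 58.06753921508789), 75.5295639038086) z90 [0.00622892 0.00772472 0.01006588] tab 0.00016352702319866186
2 33 ((462.47589111328125, -247.33001708984375), (58.34870529174805, 59.38335418701172), 53.7125358581543) z90 [0.00594749 0.0076579  0.01001148] tab 0.00016352702319866186
3 28 ((526.1170654296875, -433.7079162597656), (45.437923431396484, 47.30936813354492), 76.9225082397461) z90 [0.01030872 0.01191248 0.01403484] tab -0.0006713971950639275
3 31 ((526.1121826171875, -433.7710266113281), (49.178916931152344, 51.052371978759766), 12.671309471130371) z90 [0.00967643 0.01167166 0.01384679] tab -0.0006713971950639275
3 33 ((525.1500854492188, -432.42706298828125), (50.22044372558594, 56.496055603027344), 23.48969841003418) z90 [0.00816388 0.01100263 0.01355324] tab -0.0006713971950639275
vial1 98 [ 0.63344826 -0.39335497  0.07369381] [0.0291254  0.02419304 0.02347607]
vial2 74 [ 0.46956626 -0.54110889  0.06804781] [0.02093558 0.02184984 0.02006154]
bar 89 [0.53420134 0.04243646 0.05566281] [0.06351073 0.0787817  0.0134192 ]
ang 1.418715015004332
tape 234 [ 0.63134051 -0.50361302  0.01941982] [0.06034739 0.0686742  0.01674979]
white [0.52741501 0.03523026 0.055     ] 56
```

View pics/sst0.png

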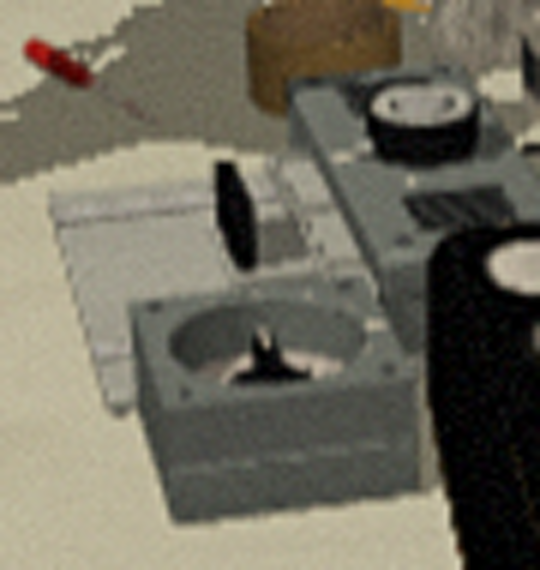

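```bash
cat >> h.py <<'E'
C=np.array([.6315,.2433]); YAW=.122
def st(x,y): 
    c,s=np.cos(YAW),np.sin(YAW); return C+[c*x-s*y,s*x+c*y]
def plan(xy,tipz,theta_deg,sref=None):
    """tool y line at theta (world deg), fingertips at tipz; prints tool-axis shifts in mm and roll (both half turns)"""
    s=telemetry.observe(); p=np.array(s["tool_pos"]); r=R.from_euler('xyz',s["tool_rot"]); 
    yaw=s["tool_rot"][2]; c=np.array([np.cos(yaw),np.sin(yaw)]); dp=np.array([xy[0],xy[1],tipz+.178])-p
    print("shift mm",np.round([1000*dp[:2]@c,1000*dp[:2]@[c[1],-c[0]],-1000*dp[2]],1),end=' ')
    q1=np.arctan2(xy[1],xy[0])
    for k in(-1,1,):
        psi=np.radians(theta_deg)+np.pi/2*k; dl=(psi-yaw+np.pi)%(2*np.pi)-np.pi
        q6=s["qpos"][5]+(q1-s["qpos"][0])-dl
        print("roll %.3f q6 %.2f"%(-dl,q6),end=' | ')
    print()
E
python3 - <<'E'
from h import *
d=np.load("pics/top0.npy"); P=cloud("top",d).reshape(-1,3)
r=P[:,:2]-C
for a in range(-180,180,30):
    an=np.degrees(np.arctan2(r[:,1],r[:,0])); n=np.hypot(*r.T); m=(abs(an-a)<15)&(P[:,2]>.13)&(n<.2); print(a, m.sum() and (n[m].min(),P[m,2].max()))
m=(P[:,0]>.2)&(P[:,0]<.7)&(P[:,1]>.2)&(P[:,1]<.6);print(P[m,2].max())
plan(C,.2,100); plan(C,.077,100)
E
```

```text
-180 0
-150 0
-120 0
-90 0
-60 (np.float64(0.17239361538678152), np.float64(0.1460657846942257))
-30 (np.float64(0.1497188425806202), np.float64(0.15561506309477258))
0 0
30 (np.float64(0.1526076975933902), np.float64(0.3401766534403319))
60 (np.float64(0.18395926353905426), np.float64(0.301484045054756))
90 0
120 0
150 0
0.6303945047346668
shift mm [-455.5  -24.3   26.1] roll 2.502 q6 1.76 | roll -0.639 q6 -1.38 | 
shift mm [-455.5  -24.3  149.1] roll 2.502 q6 1.76 | roll -0.639 q6 -1.38 |
```

```bash
python3 -m crank '[[1,-40,-2,0,-0.05],[1,-80,-4,0,-0.1],[1,-120,-6,0,-0.16],[1,-160,-8,0,-0.22],[1,-200,-10,5,-0.28],[1,-240,-12,10,-0.34],[1,-280,-15,15,-0.4],[1,-320,-17,18,-0.46],[1,-360,-19,20,-0.52],[1,-400,-21,22,-0.58],[1,-435,-23,24,-0.64],[1,-455.5,-24.3,26,-0.64]]' 30; python3 -c "
from h import *
plan(C,.077,100)"
```

```text
time: 1.1
tool_pos: [0.6344, 0.2406, 0.3775]
tool_rot: [-3.141, -0.0, -2.966]
contact_force: [-1.2, -1.0, 0.1]
opening: 0.092
grip_force: 0.0
shift mm [  2.4   3.1 122.5] roll -3.140 q6 -4.52 | roll 0.001 q6 -1.38 |
```

```bash
python3 -m crank '[[1,0,0,0,0],[1,0,0,0,0],[1,0,0,0,0]]'; python3 -c "
from h import *
plan(C,.077,100)"
```

```text
time: 1.35
tool_pos: [0.631, 0.2439, 0.3782]
tool_rot: [3.141, -0.001, -2.966]
contact_force: [0.7, 0.8, -0.2]
opening: 0.0918
grip_force: 0.0
shift mm [ -0.4  -0.7 123.2] roll -3.141 q6 -4.52 | roll 0.001 q6 -1.38 |
```

```bash
python3 -m crank '[[1,0,0,35,0],[1,0,0,70,0],[1,0,0,100,0],[1,0,0,115,0],[1,0,0,122,0],[1,0,0,122,0],[-0.3,0,0,122,0],[-0.3,0,0,122,0],[-0.3,0,0,122,0],[-0.3,0,0,122,0],[-0.3,0,0,122,0],[-0.3,0,0,122,0]]' 40
python3 -c "
from h import *
state()"
```

```text
time: 2.35
tool_pos: [0.6314, 0.2448, 0.2576]
tool_rot: [3.137, 0.002, -2.967]
contact_force: [-2.2, 15.0, 0.3]
opening: 0.0563
grip_force: 8.3
{'time': 2.35, 'qpos': [0.2559, 0.7481, 1.2398, 0.0043, 1.1517, -1.4912], 'tool_pos': [0.6314, 0.2448, 0.2576], 'tool_rot': [3.1375, 0.0017, -2.967], 'contact_force': [-2.1912, 15.0029, 0.3132], 'opening': 0.0563, 'grip_force': 8.2518}
```

```bash
python3 -m crank '[[-0.3,0,1,0,0],[-0.3,0,1,0,0],[-0.3,0,1,0,-0.1],[-0.3,0,1,0,-0.2],[-0.3,0,1,0,-0.3],[-0.3,0,1,0,-0.4]]' 40;python3 -c "
from h import *
print(telemetry.observe()['torque'])"
```

```text
time: 2.85
tool_pos: [0.6315, 0.2451, 0.2575]
tool_rot: [3.141, 0.002, -2.561]
contact_force: [-0.7, 4.0, 3.0]
opening: 0.0547
grip_force: 40.0
[ 0.85053856  0.16621231 -0.16529258]
```

```bash
python3 -m crank '[[-0.3,0,0,0,-0.1],[-0.3,0,0,0,-0.2],[-0.3,0,0,0,-0.3],[-0.3,0,0,0,-0.4],[-0.3,0,0,0,-0.5],[-0.3,0,0,0,-0.6],[-0.3,0,0,0,-0.7],[-0.3,0,0,0,-0.75],[-0.3,0,0,0,-0.75]]' 40;python3 -c "
from h import *
print(telemetry.observe()['torque'],telemetry.observe()['qpos'])"
```

```text
time: 3.6
tool_pos: [0.632, 0.2445, 0.2576]
tool_rot: [-3.14, 0.002, -1.817]
contact_force: [1.6, 3.7, 2.1]
opening: 0.0549
grip_force: 40.0
[ 0.73591233 -0.03841787 -1.18950253] [ 2.55910619e-01  7.48682492e-01  1.23857151e+00  1.32334974e-03
  1.15156536e+00 -2.63973421e+00]
```

```bash
python3 -m crank '[[-0.3,0,0,0,0.03],[0.6,0,0,0,0.03],[0.6,0,0,0,0.03],[0.6,0,0,0,0.03],[0.6,0,0,-35,0.03],[0.6,0,0,-70,0.03],[0.6,0,0,-80,0.03],[0.6,0,0,-80,0.03]]' ;python3 -c "
from h import *
plan(st(-100,0)*0+st(-.1,0),.12,7);plan(st(-.1,0),.042,7)"
```

```text
time: 4.27
tool_pos: [0.6319, 0.2443, 0.3407]
tool_rot: [-3.136, 0.003, -1.846]
contact_force: [-0.3, -0.0, -0.0]
opening: 0.0734
grip_force: 0.0
shift mm [39.8 92.3 42.7] roll -0.398 q6 -2.85 | roll 2.744 q6 0.29 | 
shift mm [ 39.8  92.3 120.7] roll -0.398 q6 -2.85 | roll 2.744 q6 0.29 |
```

```bash
python3 -m crank '[[-0.2,14,31,0,0.1],[-0.2,28,62,0,0.22],[-0.2,40,92,0,0.34],[-0.2,55,125,0,0.46],[-0.2,65,155,0,0.58],[-0.2,65,155,0,0.7],[-0.2,65,155,0,0.82],[-0.2,65,155,0,0.94],[-0.2,65,155,0,1.06],[-0.2,65,155,0,1.18],[-0.2,65,155,0,1.3],[-0.2,65,155,0,1.42]]';python3 -m crank '[[-0.2,0,0,0,0.12],[-0.2,0,0,0,0.24],[-0.2,0,0,0,0.36],[-0.2,0,0,0,0.48],[-0.2,0,0,0,0.6],[-0.2,0,0,0,0.72],[-0.2,0,0,0,0.84],[-0.2,0,0,0,0.96],[-0.2,0,0,0,1.08],[-0.2,0,0,0,1.2],[-0.2,0,0,0,1.32],[-0.2,0,0,0,1.32]]';python3 -m crank '[[-0.2,0,0,0,0],[-0.2,0,0,0,0]]';python3 - <<'E'
from h import *
plan(st(-.1,0),.09,7);plan(st(-.1,0),.042,7)
im,d=snap("top")
cv2.imwrite("pics/st1.png",cv2.resize(im[195:305,130:285],None,fx=5,fy=5,interpolation=2))
E
```

```text
time: 5.27
tool_pos: [0.4641, 0.2237, 0.3351]
tool_rot: [-3.14, -0.003, 3.011]
contact_force: [-0.5, -0.9, -0.5]
opening: 0.0366
grip_force: 0.0
time: 6.27
tool_pos: [0.4641, 0.2237, 0.3352]
tool_rot: [-3.139, 0.001, 1.693]
contact_force: [-0.9, 0.5, 0.5]
opening: 0.0364
grip_force: 0.0
time: 6.43
tool_pos: [0.4644, 0.2239, 0.336]
tool_rot: [-3.14, 0.0, 1.7]
contact_force: [-0.4, -0.7, 0.6]
opening: 0.0365
grip_force: 0.0
shift mm [-1.6 68.2 68. ] roll -3.134 q6 -2.85 | roll 0.007 q6 0.29 | 
shift mm [ -1.6  68.2 116. ] roll -3.134 q6 -2.85 | roll 0.007 q6 0.29 |
```

View pics/st1.png

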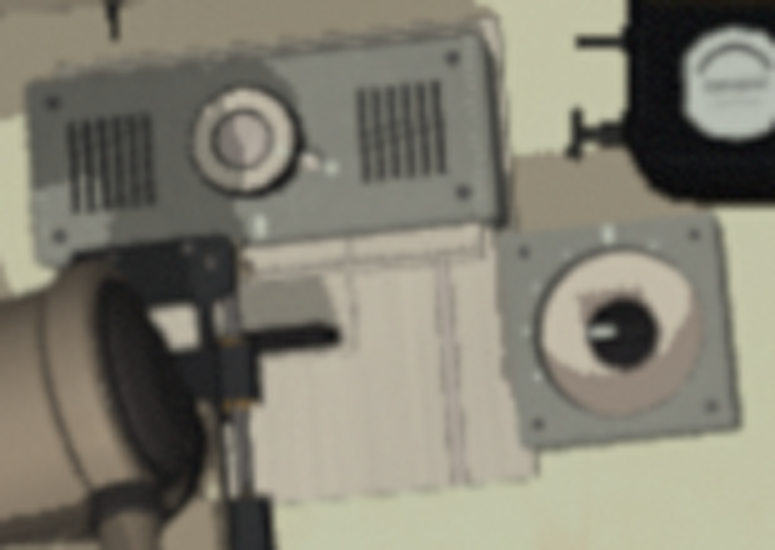

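The collar's pointer lug at (307,158) now points at the dot at (331,167), so it is open. Next is the handle.

```bash
python3 -m crank '[[-0.2,-1,30,20,0],[-0.2,-2,60,50,0],[-0.2,-2,68,68,0],[-0.2,-2,68,68,0],[-0.2,-2,68,90,0],[-0.2,-2,68,108,0],[-0.2,-2,68,116,0],[-0.2,-2,68,116,0],[-1,-2,68,116,0],[-1,-2,68,116,0],[-1,-2,68,116,0],[-1,-2,68,116,0]]' 30
```

```text
time: 7.48
tool_pos: [0.5325, 0.2307, 0.2219]
tool_rot: [3.14, -0.0, 1.697]
contact_force: [0.0, 0.4, 1.1]
opening: 0.0145
grip_force: 0.0
```

```bash
python3 -m crank '[[-1,0,0,0,0],[-1,0,0,0,0],[-1,0,-15,0,0],[-1,0,-30,0,0],[-1,0,-45,0,0],[-1,0,-60,0,0],[-1,0,-75,0,0],[-1,0,-90,0,0],[-1,0,-103,0,0],[-1,0,-113,0,0],[-1,0,-119,0,0],[-1,0,-122,0,0]]' 30;python3 -m crank '[[-1,0,0,0,0],[-1,0,0,0,0]]'
```

```text
time: 8.48
tool_pos: [0.4131, 0.2161, 0.2219]
tool_rot: [3.132, -0.002, 1.697]
contact_force: [17.9, 5.1, -12.4]
opening: 0.012
grip_force: 30.0
time: 8.65
tool_pos: [0.4133, 0.2162, 0.2218]
tool_rot: [3.133, -0.002, 1.696]
contact_force: [7.7, 5.1, -2.1]
opening: 0.012
grip_force: 30.0
```

```bash
python3 -m crank '[[-0.2,0,1,0,0],[-0.2,0,1,0,0],[-0.2,0,1,0,0],[-0.2,0,1,-30,0],[-0.2,0,1,-70,0],[0,0,1,-110,0],[0.5,0,1,-120,0],[1,0,1,-120,0]]'
cat > see.py <<'E'
from h import *
im,d=snap("top"); Z=cloud("top",d)[...,2]; g=cv2.cvtColor(im,cv2.COLOR_BGR2HSV)
cv2.imwrite("pics/see.png",im)
# discs: low saturation blobs raised above table, right of station
m=((g[...,1]<31)&(g[...,2]>120)).astype(np.uint8); m[:,:285]=0; m[:225]=0; m[327:]=0; m[:,480:]=0
m=cv2.morphologyEx(m,cv2.MORPH_OPEN,np.ones((5,5)))
for c in cv2.findContours(m,0,1)[0]:
    if 120<cv2.contourArea(c)<900:
        w=onz("top",c.reshape(-1,2),.01)[:,:2].astype(np.float32)*1000; e=cv2.fitEllipse(w); k=np.zeros_like(m); cv2.drawContours(k,[c],-1,1,-1)
        print(np.round(e[0],1),np.round(e[1],1),"z",np.round(np.median(Z[k>0])*1000,1))
E
python3 see.py
```

```text
time: 9.32
tool_pos: [0.4126, 0.2156, 0.3439]
tool_rot: [3.135, -0.001, 1.697]
contact_force: [0.8, -0.5, 0.2]
opening: 0.0521
grip_force: 0.0
[ 419.4 -459. ] [54.1 57.9] z 2.6
[ 423.4 -133.9] [56.8 57. ] z 9.4
[ 462.1 -247. ] [56.5 58.6] z 7.4
[ 526.4 -434. ] [49.4 50.7] z 11.3
```

```bash
python3 -m crank '[[1,0,0,0,0]]' >/dev/null;python3 -c "
from h import *
plan([.4235,-.134],.165,7);plan([.4235,-.134],.004,7)"
```

```text
shift mm [-347.9  -32.2   -3.1] roll -3.138 q6 -3.57 | roll 0.004 q6 -0.43 | 
shift mm [-347.9  -32.2  157.9] roll -3.138 q6 -3.57 | roll 0.004 q6 -0.43 |
```

```bash
python3 -m crank '[[1,-30,-3,0,0],[1,-70,-6,0,0],[1,-110,-10,0,0],[1,-150,-14,0,0],[1,-190,-18,0,0],[1,-230,-22,0,0],[1,-270,-25,0,0],[1,-310,-29,0,0],[1,-338,-32,20,0],[1,-348,-32,55,0],[1,-348,-32,90,0],[1,-348,-32,110,0]]'; python3 -m crank '[[1,0,0,0,0],[1,0,0,0,0]]'; python3 -c "
from h import *
plan([.4235,-.134],.004,7)"
```

```text
time: 10.45
tool_pos: [0.4224, -0.1342, 0.2263]
tool_rot: [-3.136, -0.004, 1.694]
contact_force: [-0.5, 1.0, 0.3]
opening: 0.0918
grip_force: 0.0
time: 10.62
tool_pos: [0.4236, -0.1336, 0.2291]
tool_rot: [-3.137, -0.003, 1.697]
contact_force: [-0.1, -0.3, 0.4]
opening: 0.0915
grip_force: 0.0
shift mm [-0.4 -0.1 47.1] roll -3.138 q6 -3.57 | roll 0.004 q6 -0.43 |
```

```bash
python3 -m crank '[[1,0,0,25,0],[1,0,0,40,0],[1,0,0,47,0],[1,0,0,47,0],[0,0,0,47,0],[0,0,0,47,0],[0,0,0,47,0],[0,0,0,47,0],[0,0,0,47,0],[0,0,0,47,0]]' 25;  python3 -m crank '[[0,0,0,-30,0],[0,0,0,-60,0],[0,0,0,-100,0],[0,0,0,-130,0],[0,0,0,-130,0]]'
```

```text
time: 11.45
tool_pos: [0.4243, -0.1339, 0.1841]
tool_rot: [3.141, 0.0, 1.697]
contact_force: [1.2, -0.7, 2.7]
opening: 0.0566
grip_force: 25.2
time: 11.87
tool_pos: [0.4255, -0.1344, 0.3192]
tool_rot: [3.133, 0.006, 1.697]
contact_force: [2.3, -0.7, -0.6]
opening: 0.0564
grip_force: 25.0
```

```bash
python3 -c "
from h import *
plan(st(-.124,.072),.135,7);plan(st(-.124,.072),.0285,7)"
```

```text
shift mm [421.3 128.2   6.2] roll -3.138 q6 -2.72 | roll 0.004 q6 0.42 | 
shift mm [421.3 128.2 112.7] roll -3.138 q6 -2.72 | roll 0.004 q6 0.42 |
```

```bash
python3 -m crank '[[0,20,6,0,0],[0,50,15,0,0],[0,90,27,0,0],[0,130,39,0,0],[0,170,52,0,0],[0,210,64,0,0],[0,250,76,0,0],[0,290,88,0,0],[0,330,100,0,0],[0,370,113,0,0],[0,405,124,0,0],[0,421,128,0,0]]'; python3 -m crank '[[0,0,0,0,0],[0,0,0,0,0],[0,0,0,0,0]]'; python3 -c "
from h import *
plan(st(-.124,.072),.0285,7)"
```

```text
time: 12.87
tool_pos: [0.4982, 0.304, 0.3127]
tool_rot: [3.141, -0.001, 1.7]
contact_force: [-0.2, -0.7, -1.3]
opening: 0.0568
grip_force: 25.0
time: 13.12
tool_pos: [0.498, 0.2991, 0.313]
tool_rot: [-3.14, 0.001, 1.697]
contact_force: [0.2, -0.8, -0.8]
opening: 0.0563
grip_force: 25.0
shift mm [  0.4   1.7 106.5] roll -3.138 q6 -2.72 | roll 0.004 q6 0.42 |
```

```bash
python3 -m crank '[[0,0,1,30,0],[0,0,2,65,0],[0,0,2,90,0],[0,0,2,98,0],[0,0,2,102,0],[0,0,2,105,0],[0,0,2,105,0],[0,0,2,105,0]]'; python3 -m crank '[[0.3,0,0,0,0],[0.5,0,0,0,0],[0.5,0,0,0,0],[0.5,0,0,-2,0],[0.5,0,0,-20,0],[0.5,0,0,-50,0],[0.5,0,0,-85,0],[1,0,0,-105,0],[1,0,0,-105,0]]'
```

```text
time: 13.78
tool_pos: [0.5008, 0.3001, 0.2102]
tool_rot: [3.139, -0.001, 1.696]
contact_force: [0.3, -0.1, -0.5]
opening: 0.0566
grip_force: 25.0
time: 14.53
tool_pos: [0.5012, 0.3007, 0.3193]
tool_rot: [3.132, -0.003, 1.697]
contact_force: [0.5, 0.8, 0.1]
opening: 0.078
grip_force: 0.0
```

```bash
python3 -m crank '[[1,0,0,0,0],[1,0,0,0,0]]'>/dev/null; python3 see.py; python3 -c "
from h import *
plan([.4625,-.247],.14,7)"
```

```text
[ 419.3 -458.8] [54.  57.9] z 2.2
[ 462.2 -246.7] [57.  57.8] z 7.7
[ 526.4 -433.6] [48.5 50.1] z 11.8
shift mm [-537.9 -105.9   -5.5] roll -3.138 q6 -3.75 | roll 0.004 q6 -0.61 |
```

```bash
python3 -m crank '[[1,-20,-4,0,0],[1,-55,-11,0,0],[1,-95,-19,0,0],[1,-135,-27,0,0],[1,-175,-34,0,0],[1,-215,-42,0,0],[1,-255,-50,0,0],[1,-295,-58,0,0],[1,-335,-66,0,0],[1,-375,-74,0,0],[1,-415,-82,0,0],[1,-455,-90,0,0]]'; python3 -m crank '[[1,-40,-8,0,0],[1,-70,-14,15,0],[1,-83,-16,40,0],[1,-83,-16,70,0],[1,-83,-16,90,0],[1,-83,-16,90,0],[1,-83,-16,90,0],[1,-83,-16,90,0]]';python3 -c "
from h import *
plan([.4625,-.247],.003,7)"
```

```text
time: 15.75
tool_pos: [0.4674, -0.1644, 0.3125]
tool_rot: [-3.14, -0.002, 1.697]
contact_force: [0.4, 0.2, 0.1]
opening: 0.0918
grip_force: 0.0
time: 16.42
tool_pos: [0.4631, -0.2469, 0.2242]
tool_rot: [3.141, 0.0, 1.697]
contact_force: [0.3, -0.1, 0.1]
opening: 0.092
grip_force: 0.0
shift mm [-0.  -0.6 43.2] roll -3.137 q6 -3.75 | roll 0.004 q6 -0.61 |
```

```bash
python3 -m crank '[[1,0,-1,25,0],[1,0,-1,38,0],[1,0,-1,44,0],[1,0,-1,44,0],[0,0,-1,44,0],[0,0,-1,44,0],[0,0,-1,44,0],[0,0,-1,44,0],[0,0,-1,44,0],[0,0,-1,44,0]]' 25;  python3 -m crank '[[0,0,0,-30,0],[0,0,0,-60,0],[0,0,0,-95,0],[0,0,0,-130,0],[0,0,0,-130,0],[0,0,0,-130,0]]'; python3 -c "
from h import *
plan(st(-.124,-.072),.135,7)"
```

```text
time: 17.25
tool_pos: [0.4619, -0.2471, 0.1801]
tool_rot: [3.141, 0.0, 1.697]
contact_force: [-0.5, 0.0, 2.6]
opening: 0.0588
grip_force: 25.0
time: 17.75
tool_pos: [0.462, -0.2472, 0.3116]
tool_rot: [3.138, 0.003, 1.697]
contact_force: [-0.8, 0.6, -0.9]
opening: 0.0591
grip_force: 25.0
shift mm [393.8 105.5  -1.4] roll -3.138 q6 -2.97 | roll 0.004 q6 0.17 |
```

```bash
python3 -m crank '[[0,20,5,0,0],[0,50,13,0,0],[0,90,24,0,0],[0,130,35,0,0],[0,170,46,0,0],[0,210,56,0,0],[0,250,67,0,0],[0,290,78,0,0],[0,330,89,0,0],[0,365,98,0,0],[0,386,104,0,0],[0,394,105.5,0,0]]'; python3 -m crank '[[0,0,0,0,0],[0,0,0,0,0],[0,0,0,0,0]]'; python3 -c "
from h import *
plan(st(-.124,-.072),.026,7)"
```

```text
time: 18.75
tool_pos: [0.5165, 0.1602, 0.3078]
tool_rot: [-3.139, -0.001, 1.7]
contact_force: [-1.2, 0.7, -1.1]
opening: 0.0586
grip_force: 25.0
time: 19.0
tool_pos: [0.5167, 0.1558, 0.309]
tool_rot: [-3.14, 0.0, 1.696]
contact_force: [0.4, -0.5, -2.0]
opening: 0.0589
grip_force: 25.0
shift mm [  0.9   0.5 105. ] roll -3.139 q6 -2.97 | roll 0.003 q6 0.17 |
```

```bash
python3 -m crank '[[0,1,1,30,0],[0,1,1,65,0],[0,1,1,88,0],[0,1,1,97,0],[0,1,1,101,0],[0,1,1,104,0],[0,1,1,104,0],[0,1,1,104,0]]'; python3 -m crank '[[0.3,0,0,0,0],[0.52,0,0,0,0],[0.52,0,0,0,0],[0.52,0,0,-2,0],[0.52,0,0,-20,0],[0.52,0,0,-50,0],[0.52,0,0,-85,0],[0.52,0,0,-105,0],[0.52,0,0,-105,0],[0.52,0,0,-105,0]]'; python3 see.py;python3 -c "
from h import *
plan([.526,-.433],.14,100)"
```

```text
time: 19.67
tool_pos: [0.5183, 0.158, 0.207]
tool_rot: [3.139, -0.0, 1.696]
contact_force: [0.4, 0.6, -0.4]
opening: 0.0592
grip_force: 25.0
time: 20.5
tool_pos: [0.5179, 0.1583, 0.3121]
tool_rot: [3.138, -0.0, 1.697]
contact_force: [-0.0, -0.9, 0.1]
opening: 0.0696
grip_force: 0.0
[ 419.2 -458.8] [54.2 57.7] z 2.5
[ 526.6 -433.5] [47.9 50.5] z 11.8
shift mm [-587.6  -65.9   -7.3] roll 1.522 q6 0.71 | roll -1.619 q6 -2.43 |
```

```bash
python3 -m crank '[[0.52,-20,-2,0,0.1],[0.52,-55,-6,0,0.2],[0.52,-95,-11,0,0.3],[0.52,-135,-15,0,0.42],[0.52,-175,-20,0,0.54],[0.52,-215,-24,0,0.66],[0.52,-255,-29,0,0.78],[0.52,-295,-33,0,0.9],[0.52,-335,-38,0,1.02],[0.52,-375,-42,0,1.14],[0.52,-415,-47,0,1.26],[0.52,-455,-51,0,1.38]]'; python3 -m crank '[[0.52,0,0,0,0],[0.52,0,0,0,0],[0.52,0,0,0,0]]';python3 -c "
from h import *
plan([.526,-.433],.14,100)"
```

```text
time: 21.55
tool_pos: [0.5236, -0.3014, 0.3088]
tool_rot: [-3.139, 0.002, 0.311]
contact_force: [0.5, -1.3, 0.5]
opening: 0.0696
grip_force: 0.0
time: 21.8
tool_pos: [0.524, -0.2992, 0.309]
tool_rot: [-3.138, 0.002, 0.317]
contact_force: [-0.3, 0.5, -0.3]
opening: 0.0698
grip_force: 0.0
shift mm [-39.8 127.8  -9. ] roll 0.143 q6 0.71 | roll -2.999 q6 -2.43 |
```

```bash
python3 -m crank '[[0.52,-10,30,0,0.05],[0.52,-22,70,0,0.14],[0.52,-33,105,0,0.14],[0.52,-40,125,0,0.14],[0.52,-40,128,0,0.14],[0.52,-40,128,20,0.14],[0.52,-40,128,50,0.14],[0.52,-40,128,80,0.14],[0.52,-40,128,80,0.14],[0.52,-40,128,80,0.14],[0.52,-40,128,80,0.14]]'; python3 see.py; python3 -c "
from h import *
plan([.526,-.433],.004,100)"
```

```text
time: 22.72
tool_pos: [0.5272, -0.4328, 0.2323]
tool_rot: [3.14, -0.001, 0.179]
contact_force: [0.8, 0.5, 0.4]
opening: 0.0698
grip_force: 0.0
shift mm [-1.1 -0.4 51.1] roll 0.004 q6 0.71 | roll -3.138 q6 -2.43 |
```

```bash
python3 -m crank '[[0.52,-0.5,0,25,0],[0.52,-0.5,0,43,0],[0.52,-0.5,0,51,0],[0.52,-0.5,0,51,0],[-0.2,-0.5,0,51,0],[-0.2,-0.5,0,51,0],[-0.2,-0.5,0,51,0],[-0.2,-0.5,0,51,0],[-0.2,-0.5,0,51,0]]' 25;  python3 -m crank '[[-0.2,0,0,-30,0],[-0.2,0,0,-60,0],[-0.2,0,0,-95,0],[-0.2,0,0,-130,0],[-0.2,0,0,-130,0],[-0.2,0,0,-130,0]]'; python3 -c "
from h import *
plan(st(-.127,0),.135,7)"
```

```text
time: 23.52
tool_pos: [0.526, -0.434, 0.1811]
tool_rot: [3.14, -0.001, 0.177]
contact_force: [-0.4, 0.8, 4.6]
opening: 0.049
grip_force: 25.0
time: 24.02
tool_pos: [0.526, -0.434, 0.3127]
tool_rot: [3.137, -0.003, 0.177]
contact_force: [0.0, 1.0, -1.5]
opening: 0.0491
grip_force: 25.0
shift mm [ 9.620e+01 -6.552e+02 -3.000e-01] roll 1.625 q6 3.44 | roll -1.516 q6 0.30 |
```

```bash
python3 -m crank '[[-0.2,3,-20,0,-0.08],[-0.2,8,-55,0,-0.18],[-0.2,14,-95,0,-0.3],[-0.2,20,-135,0,-0.42],[-0.2,26,-175,0,-0.54],[-0.2,32,-215,0,-0.66],[-0.2,37,-255,0,-0.78],[-0.2,43,-295,0,-0.9],[-0.2,49,-335,0,-1.02],[-0.2,55,-375,0,-1.14],[-0.2,61,-415,0,-1.26],[-0.2,67,-450,0,-1.38]]'; python3 -m crank '[[-0.2,0,0,0,0],[-0.2,0,0,0,0],[-0.2,0,0,0,0]]';python3 -c "
from h import *
plan(st(-.127,0),.135,7)"
```

```text
time: 25.02
tool_pos: [0.5114, 0.0234, 0.3083]
tool_rot: [-3.138, -0.001, 1.563]
contact_force: [1.5, -0.1, -1.1]
opening: 0.0489
grip_force: 25.0
time: 25.27
tool_pos: [0.5123, 0.0208, 0.3088]
tool_rot: [-3.14, 0.0, 1.556]
contact_force: [-0.6, 0.2, -0.4]
opening: 0.0489
grip_force: 25.0
shift mm [206.9  -9.9  -4.2] roll 3.005 q6 3.44 | roll -0.137 q6 0.30 |
```

```bash
python3 -m crank '[[-0.2,30,-2,0,-0.05],[-0.2,70,-4,0,-0.137],[-0.2,110,-6,0,-0.137],[-0.2,150,-8,0,-0.137],[-0.2,185,-9,0,-0.137],[-0.2,202,-10,0,-0.137],[-0.2,207,-10,0,-0.137],[-0.2,207,-10,0,-0.137],[-0.2,207,-10,0,-0.137],[-0.2,207,-10,0,-0.137]]';python3 -c "
from h import *
plan(st(-.127,0),.0265,7)"
```

```text
time: 26.1
tool_pos: [0.5059, 0.2263, 0.3095]
tool_rot: [-3.141, 0.0, 1.691]
contact_force: [0.8, -0.3, 0.4]
opening: 0.0491
grip_force: 25.0
shift mm [  1.6  -0.3 105. ] roll 3.140 q6 3.44 | roll -0.002 q6 0.30 |
```

```bash
python3 -m crank '[[-0.2,2,0,30,0],[-0.2,2,0,65,0],[-0.2,2,0,88,0],[-0.2,2,0,97,0],[-0.2,2,0,101,0],[-0.2,2,0,104,0],[-0.2,2,0,104,0],[-0.2,2,0,104,0]]'; python3 -m crank '[[0,0,0,0,0],[0.3,0,0,0,0],[0.3,0,0,0,0],[0.3,0,0,-2,0],[0.3,0,0,-20,0],[0.3,0,0,-50,0],[0.3,0,0,-85,0],[0,0,0,-105,0],[-0.2,0,0,-105,0],[-0.2,0,0,-105,0]]'; python3 -m crank '[[-0.2,20,-30,0,0],[-0.2,20,-65,0,0],[-0.2,20,-95,0,0],[-0.2,20,-95,0,0],[-0.2,20,-95,0,0]]'
python3 - <<'E'
from h import *
for n,(a,b,c,e) in {"top":(190,310,125,290),"side":(165,265,245,345)}.items():
    im,d=snap(n); cv2.imwrite(f"pics/l_{n}.png",cv2.resize(im[a:b,c:e],None,fx=4,fy=4,interpolation=2))
    if n=="top": np.save("pics/l.npy",d)
a=cv2.imread("pics/l_top.png");b=cv2.imread("pics/l_side.png");h=np.zeros((480,a.shape[1]+b.shape[1],3),np.uint8); h[:a.shape[0],:a.shape[1]]=a; h[:b.shape[0],a.shape[1]:]=b; h=cv2.resize(h,(800,int(480*800/h.shape[1]))); cv2.imwrite("pics/l.png",h)
E
```

```text
time: 26.77
tool_pos: [0.5058, 0.23, 0.2071]
tool_rot: [3.139, -0.0, 1.693]
contact_force: [0.3, -0.3, -1.3]
opening: 0.0494
grip_force: 25.0
time: 27.6
tool_pos: [0.5053, 0.2302, 0.3122]
tool_rot: [3.138, -0.001, 1.694]
contact_force: [-0.5, -0.5, -1.1]
opening: 0.0443
grip_force: 0.0
time: 28.02
tool_pos: [0.4071, 0.2382, 0.3099]
tool_rot: [-3.139, 0.001, 1.695]
contact_force: [0.3, -0.7, 0.5]
opening: 0.0366
grip_force: 0.0
```

View pics/l.png

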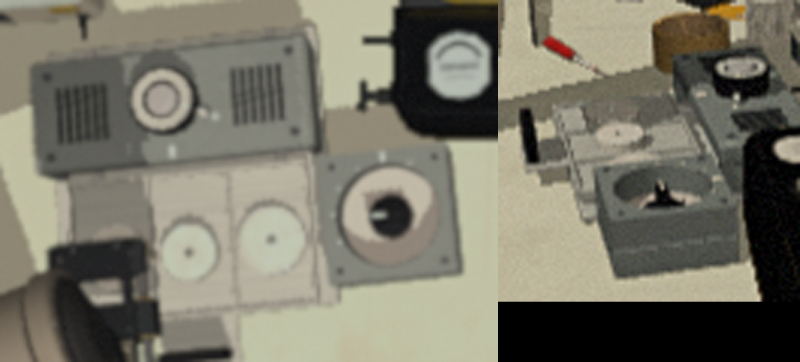

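Blanks lie in bay1 at (190,250) and bay0 at (270,238). The gripper hides bay2, so I'll move it aside and check.

```bash
python3 -m crank '[[-0.2,-35,0,0,0],[-0.2,-75,0,0,0],[-0.2,-115,0,0,0],[-0.2,-150,0,0,0],[-0.2,-150,0,0,0],[-0.2,-150,0,0,0]]'
python3 - <<'E'
from h import *
im,d=snap("top"); np.save("pics/l.npy",d); cv2.imwrite("pics/l2.png",cv2.resize(im[190:310,125:290],None,fx=4,fy=4,interpolation=2))
P=cloud("top",d).reshape(-1,3); 
for y in(-.072,0,.072):
    c=st(-.124,y); m=np.hypot(*(P[:,:2]-c).T)<.022; k=P[m]; A=np.c_[k[:,:2]-c,np.ones(len(k))]; print(y,np.linalg.lstsq(A,k[:,2],rcond=None)[0])
plan(st(-.22,0),.042,7)
E
```

```text
time: 28.62
tool_pos: [0.4281, 0.0876, 0.3105]
tool_rot: [3.141, -0.0, 1.689]
contact_force: [-0.1, 0.1, -0.4]
opening: 0.037
grip_force: 0.0
-0.072 [0.01068667 0.0102845  0.03051283]
0 [-0.012912    0.03563283  0.03289742]
0.072 [ 0.0026517  -0.01229656  0.03148136]
shift mm [128.6   0.8  90.4] roll 3.140 q6 3.50 | roll -0.002 q6 0.36 |
```

View pics/l2.png

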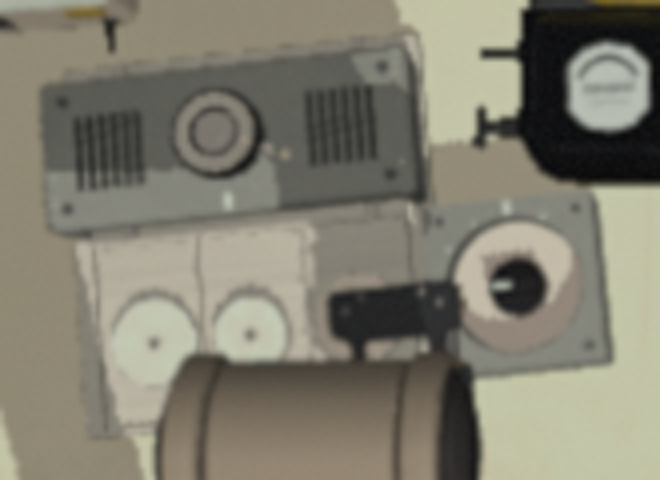

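All three blanks lie flat, one in each bay, with the left one at (152,340). I'll grip the handle and push the tray home.

```bash
python3 -m crank '[[-0.2,35,0,0,0],[-0.2,75,0,0,0],[-0.2,110,1,0,0],[-0.2,126,1,0,0],[-0.2,129,1,15,0],[-0.2,129,1,45,0],[-0.2,129,1,70,0],[-0.2,129,1,85,0],[-0.2,129,1,90,0],[-0.2,129,1,90,0],[-1,129,1,90,0],[-1,129,1,90,0]]' 30; python3 -m crank '[[-1,0,0,0,0],[-1,0,0,0,0],[-1,0,0,0,0],[-1,0,10,0,0],[-1,0,22,0,0],[-1,0,36,0,0],[-1,0,50,0,0],[-1,0,64,0,0],[-1,0,78,0,0],[-1,0,90,0,0],[-1,0,100,0,0],[-1,0,108,0,0]]'; python3 -m crank '[[-1,0,5,0,0],[-1,0,9,0,0],[-1,0,12,0,0],[-1,0,14,0,0],[-1,0,14,0,0]]'
```

```text
time: 29.67
tool_pos: [0.4124, 0.2181, 0.2217]
tool_rot: [3.14, -0.001, 1.694]
contact_force: [0.1, -0.1, -0.3]
opening: 0.0277
grip_force: 0.0
time: 30.67
tool_pos: [0.5199, 0.2306, 0.2218]
tool_rot: [3.141, -0.0, 1.693]
contact_force: [-2.2, -1.8, 6.2]
opening: 0.0118
grip_force: 30.0
time: 31.08
tool_pos: [0.5335, 0.2323, 0.2218]
tool_rot: [3.14, 0.0, 1.693]
contact_force: [-0.7, -2.5, 5.3]
opening: 0.012
grip_force: 30.0
```

```bash
python3 -m crank '[[-1,0,1.5,0,0],[-1,0,3,0,0],[-1,0,3,0,0],[-1,0,3,0,0]]'
```

```text
time: 31.42
tool_pos: [0.5345, 0.2325, 0.2217]
tool_rot: [-3.137, 0.001, 1.694]
contact_force: [-9.5, -3.7, 12.0]
opening: 0.0117
grip_force: 30.0
```

```bash
python3 -m crank '[[-0.2,0,-1,0,0],[-0.2,0,-1,0,0],[-0.2,0,-1,0,0],[-0.2,0,-1,-30,0],[-0.2,0,-1,-70,0],[0.2,0,-1,-110,0],[0.6,0,-1,-120,0],[0.6,0,-1,-120,0],[0.6,0,-1,-120,0]]'; python3 -c "
from h import *
plan(C,.16,166)"
```

```text
time: 32.17
tool_pos: [0.5351, 0.2327, 0.3408]
tool_rot: [3.14, -0.0, 1.694]
contact_force: [-0.4, -0.6, -1.0]
opening: 0.0585
grip_force: 0.0
shift mm [-1.3 97.   2.8] roll 0.367 q6 0.61 | roll -2.774 q6 -2.53 |
```

```bash
python3 -m crank '[[0.7,0,30,0,0.1],[0.7,0,65,0,0.2],[0.7,0,90,0,0.3],[0.7,0,97,0,0.367],[0.7,0,97,0,0.367],[0.7,0,97,0,0.367],[0.7,0,97,0,0.367]]'; python3 -c "
from h import *
plan([.632,.2447],.077,166)"
```

```text
time: 32.75
tool_pos: [0.6306, 0.2447, 0.3391]
tool_rot: [-3.139, 0.001, 1.329]
contact_force: [-0.8, -0.6, 0.0]
opening: 0.0781
grip_force: 0.0
shift mm [ 0.4  1.3 84.1] roll 0.003 q6 0.61 | roll -3.139 q6 -2.53 |
```

```bash
python3 -m crank '[[0.7,0,1,30,0],[0.7,0,1,60,0],[0.7,0,1,77,0],[0.7,0,1,83,0],[0.7,0,1,83,0],[-0.3,0,1,83,0],[-0.3,0,1,83,0],[-0.3,0,1,83,0],[-0.3,0,1,83,0],[-0.3,0,1,83,0],[-0.3,0,1,83,0]]' 40;python3 -m crank '[[-0.3,0,0,0,0.1],[-0.3,0,0,0,0.2],[-0.3,0,0,0,0.3],[-0.3,0,0,0,0.4],[-0.3,0,0,0,0.5],[-0.3,0,0,0,0.6],[-0.3,0,0,0,0.7],[-0.3,0,0,0,0.8],[-0.3,0,0,0,0.9],[-0.3,0,0,0,1],[-0.3,0,0,0,1.08],[-0.3,0,0,0,1.1]]' 40;python3 -c "
from h import *
print(telemetry.observe()['torque'])"
```

```text
time: 33.67
tool_pos: [0.6323, 0.2447, 0.2593]
tool_rot: [3.141, -0.001, 1.327]
contact_force: [-1.9, 0.6, 8.0]
opening: 0.0547
grip_force: 40.0
time: 34.67
tool_pos: [0.6317, 0.2455, 0.2593]
tool_rot: [-3.14, -0.0, 0.223]
contact_force: [-6.2, 3.2, 6.7]
opening: 0.0552
grip_force: 40.0
[0.43953749 1.14838864 0.10983721]
```

```bash
python3 -m crank '[[-0.3,0,0,0,0.05],[-0.3,0,0,0,0.1],[-0.3,0,0,0,0.14],[-0.3,0,0,0,0.14]]' 40;python3 -c "
from h import *
print(telemetry.observe()['torque'])"
```

```text
time: 35.0
tool_pos: [0.6318, 0.2457, 0.2593]
tool_rot: [-3.14, -0.001, 0.088]
contact_force: [-4.3, 3.8, 6.5]
opening: 0.0548
grip_force: 40.0
[0.56318205 0.90814669 1.08339864]
```

```bash
python3 -m crank '[[-0.3,0,0,0,0],[0.7,0,0,0,0],[0.7,0,0,0,0],[0.7,0,0,0,0],[0.7,0,0,-30,0],[0.7,0,0,-65,0],[0.2,0,0,-80,0],[-0.4,0,0,-80,0],[-1,0,0,-80,0],[-1,0,0,-80,0]]';  python3 -c "
from h import *
D=np.array([.5385,.0512])
plan(D+[-.0198,.0198],.12,45)"
```

```text
time: 35.83
tool_pos: [0.6321, 0.2441, 0.3364]
tool_rot: [3.141, 0.002, 0.086]
contact_force: [0.6, -0.3, -1.2]
opening: 0.0561
grip_force: 0.0
shift mm [-128.   162.7   38.4] roll 0.872 q6 2.49 | roll -2.270 q6 -0.65 |
```

```bash
python3 -m crank '[[-1,-20,25,0,0.1],[-1,-45,57,0,0.2],[-1,-70,89,0,0.32],[-1,-95,120,0,0.44],[-1,-115,146,0,0.56],[-1,-126,160,0,0.68],[-1,-128,163,10,0.8],[-1,-128,163,25,0.872],[-1,-128,163,38,0.872],[-1,-128,163,38,0.872],[-1,-128,163,38,0.872],[-1,-128,163,38,0.872]]';  python3 - <<'E'
from h import *
D=np.array([.5385,.0512])
plan(D+[-.0198,.0198],.042,45)
for n,(a,b,c,e) in {"top":(190,310,125,290),"side":(165,265,245,345)}.items():
    im,d=snap(n); cv2.imwrite(f"pics/m_{n}.png",cv2.resize(im[a:b,c:e],None,fx=4,fy=4,interpolation=2))
a=cv2.imread("pics/m_top.png");b=cv2.imread("pics/m_side.png");h=np.zeros((480,a.shape[1]+b.shape[1],3),np.uint8); h[:a.shape[0],:a.shape[1]]=a; h[:b.shape[0],a.shape[1]:]=b; cv2.imwrite("pics/m.png",cv2.resize(h,(800,int(480*800/h.shape[1]))))
E
```

```text
time: 36.83
tool_pos: [0.5191, 0.071, 0.2996]
tool_rot: [3.141, 0.001, -0.785]
contact_force: [-0.0, -1.2, -0.0]
opening: 0.0002
grip_force: 0.0
shift mm [-0.3  0.2 79.6] roll 0.001 q6 2.49 | roll -3.141 q6 -0.65 |
```

View pics/m.png

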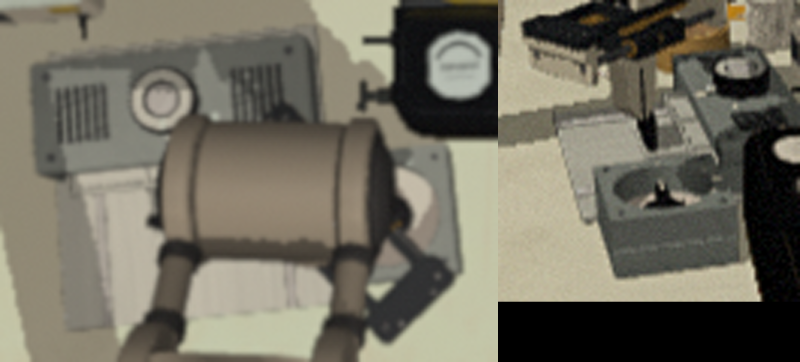

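```bash
python3 -m crank '[[-1,0,0,25,0],[-1,0,0,50,0],[-1,0,0,62,0],[-1,0,0,69,0],[-1,0,0,74,0],[-1,0,0,78,0],[-1,0,0,79,0],[-1,0,0,79,0]]'
```

```text
time: 37.6
tool_pos: [0.519, 0.0711, 0.2212]
tool_rot: [-3.141, -0.0, -0.785]
contact_force: [-1.1, 0.7, 0.6]
opening: 0.0004
grip_force: 0.8
```

```bash
python3 -m crank '[[-1,2,-2,0,0],[-1,4,-4,0,0],[-1,6,-6,0,0],[-1,8,-8,0,0],[-1,10,-10,0,0],[-1,11.5,-11.5,0,0],[-1,11.5,-11.5,0,0]]'; python3 -m crank '[[-1,-3,3,0,0],[-1,-5,5,0,0],[-1,-5,5,-30,0],[-1,-5,5,-65,0],[-1,-5,5,-80,0],[-1,-5,5,-80,0]]'; python3 -c "
from h import *
D=np.array([.5385,.0512])
plan(D,.12,97)"
```

```text
time: 38.18
tool_pos: [0.5355, 0.0709, 0.221]
tool_rot: [-3.141, -0.0, -0.785]
contact_force: [-2.9, 0.7, 0.7]
opening: 0.0003
grip_force: 1.2
time: 38.68
tool_pos: [0.5291, 0.0708, 0.3049]
tool_rot: [-3.135, -0.007, -0.785]
contact_force: [-0.2, 0.3, -0.4]
opening: 0.0006
grip_force: 0.0
shift mm [20.5  7.2  6.9] roll -0.907 q6 1.54 | roll 2.234 q6 4.69 |
```

```bash
python3 -m crank '[[-0.05,10,4,0,-0.12],[-0.05,20,7,0,-0.24],[-0.05,20.5,7,0,-0.36],[-0.05,20.5,7,0,-0.48],[-0.05,20.5,7,0,-0.6],[-0.05,20.5,7,0,-0.72],[-0.05,20.5,7,0,-0.84],[-0.05,20.5,7,0,-0.907],[-0.05,20.5,7,0,-0.907],[-0.05,20.5,7,0,-0.907],[-0.05,20.5,7,0,-0.907]]'
python3 - <<'E'
from h import *
D=np.array([.5385,.0512])
plan(D,.042,97)
im,d=snap("side"); cv2.imwrite("pics/d_side.png",cv2.resize(im[200:265,270:345],None,fx=8,fy=8,interpolation=2))
E
```

```text
time: 39.6
tool_pos: [0.5376, 0.0514, 0.3003]
tool_rot: [-3.142, 0.0, 0.12]
contact_force: [0.9, 0.6, -0.3]
opening: 0.0437
grip_force: 0.0
shift mm [ 0.9  0.4 80.3] roll -0.003 q6 1.54 | roll 3.139 q6 4.69 |
```

View pics/d_side.png

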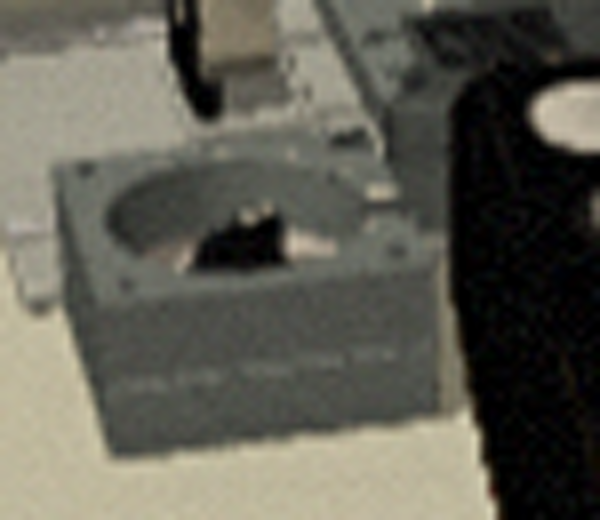

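The bar around (240,235) has clearly turned, with its pointer end near (265,215). I'll descend and close on it so that it lines up with the pads.

```bash
python3 -m crank '[[-0.05,1,0,25,0],[-0.05,1,0,50,0],[-0.05,1,0,62,0],[-0.05,1,0,70,0],[-0.05,1,0,76,0],[-0.05,1,0,79,0],[-0.05,1,0,79,0],[-0.3,1,0,79,0],[-0.5,1,0,79,0],[-0.7,1,0,79,0],[-0.9,1,0,79,0],[-1,1,0,79,0]]' 15; python3 -m crank '[[-1,0,0,0,0],[-1,0,0,0,0],[-1,0,0,0,0],[-1,0,0,0,0]]'
```

```text
time: 40.65
tool_pos: [0.5388, 0.052, 0.2221]
tool_rot: [-3.141, -0.001, 0.122]
contact_force: [1.0, 4.4, -0.2]
opening: 0.0148
grip_force: 4.3
time: 40.98
tool_pos: [0.5392, 0.0524, 0.2221]
tool_rot: [-3.141, -0.002, 0.122]
contact_force: [2.1, 5.4, 0.4]
opening: 0.0099
grip_force: 14.8
```

```bash
python3 -m crank '[[-0.5,0,0,0,0],[-0.4,0,0,0,0],[-0.4,0,0,0,0],[-0.4,0,0,-25,0],[-0.4,0,0,-60,0],[-0.4,0,0,-100,0],[-0.4,-30,0,-120,0],[-0.4,-60,30,-120,0],[-0.4,-90,65,-120,0],[-0.4,-110,105,-120,0],[-0.4,-130,145,-120,0],[-0.4,-130,145,-120,0]]';python3 -m crank '[[-0.4,-25,35,0,0],[-0.4,-50,75,0,0],[-0.4,-50,115,0,0],[-0.4,-50,150,0,0],[-0.4,-50,150,0,0]]'
python3 - <<'E'
from h import *
im,d=snap("top"); cv2.imwrite("pics/f.png",cv2.resize(im[195:325,130:285],None,fx=4.6,fy=4.6,interpolation=2))
cv2.imwrite("pics/f0.png",im); np.save("pics/f.npy",d)
P=cloud("top",d).reshape(-1,3)
for n,xy in(("v1",(.633,-.393)),("v2",(.4696,-.541))):
    m=np.hypot(*(P[:,:2]-xy).T)<.02; print(n,P[m,2].max())
m=np.zeros((480,640),np.uint8); m[245:270,170:205]=im[245:270,170:205].max(2)<50
c=max(cv2.findContours(m,0,1)[0],key=cv2.contourArea); print(cv2.minAreaRect((onz("top",c.reshape(-1,2),.062)[:,:2]*1000).astype(np.float32)))
E
```

```text
time: 41.98
tool_pos: [0.4253, -0.1118, 0.342]
tool_rot: [3.14, 0.001, 0.119]
contact_force: [0.9, 0.1, -1.0]
opening: 0.0279
grip_force: 0.0
time: 42.4
tool_pos: [0.3958, -0.2691, 0.3421]
tool_rot: [3.137, -0.002, 0.117]
contact_force: [-1.1, 0.0, -0.2]
opening: 0.0275
grip_force: 0.0
v1 0.08341500568919846
v2 0.07749559922476212
((531.0271606445312, 229.6090087890625), (10.145298957824707, 58.51510238647461), 7.14806604385376)
```

View pics/f.png

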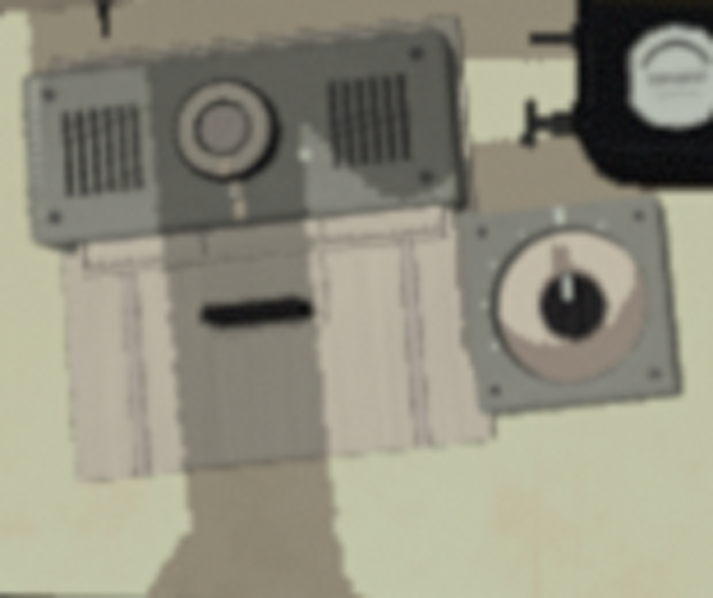

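The final view shows the tray home, the collar lug at (235,190) on its bar mark, and the dial line at (567,287) pointing at the long mark at (559,215). The vials are standing.

```bash
python3 -c "
from h import *
print(ticket.hand_in())"
```

```text
the job is handed in; nothing more can be done
None
```

I handed the job in at about 42 s: three blanks lie flat, one in each bay, the tray is home, the collar is locked at its bar, the dial points at the long mark and both vials still stand; the hand-in gave no verdict.

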